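Load the centrifuge in balance and latch its lid

TASK

Get the bench centrifuge ready to spin: take the red-capped tube out of the rack and seat it fully home in the slanted rotor sleeve directly opposite the white-capped tube already in the rotor. Then swing the lid down and press its front until the sprung catch snaps and holds it shut by itself, firmly but without leaning hard on it. Leave the other tube in its rack and the other things on the bench where they are.

Things in the scene. Friction and masses are not known exactly. Their poses are not given: they have to be found in the camera images.
- sample_tube: the tube to load: clear screw-cap centrifuge tube, 88 mm long, body 28 mm diameter (first 17 mm of the foot tapers from 12 to 28 mm), red ribbed cap 33 mm diameter over the top 20 mm; origin at the centre of its foot, z along it towards the cap. It stands in a cell of the blue rack, its foot 6 mm above the bench
- spare_tube: an equal tube with a white cap that stays in the rack; origin at its foot, z towards the cap
- tube_rack: blue open rack fixed to the bench, 56 mm (x) by 216 mm (y) by 50 mm high, one row of five 31 mm square cells along y at 40 mm pitch; origin under its centre
- centrifuge: bench centrifuge, fixed, ivory with a slate front panel, 280 mm deep (x from -130 to +150) and 250 mm wide, its deck (top face) 118 mm high; origin on the bench under the rotor axis, x pointing to its back. The round chamber open at the top has 102 mm radius; the rotor in it turns stiffly (start angle varies) and carries four sleeves at 90 degrees
- sleeve_opposite (a point): the EMPTY aluminium rotor sleeve straight across the hub from the loaded one, the one to use: bore 34 mm diameter and 55 mm deep, leaning 30 degrees from vertical (mouth towards the rotor axis, foot outwards); origin at the centre of the bore's floor, z up along the bore, mouth at z = 55 mm. A tube fully home has its foot at this origin and stands 33 mm out of the mouth
- sleeve_loaded (a point): the rotor sleeve that already holds the fixed white-capped balance tube; same frame and sizes
- lid: the lid, slate frame round a clear window, 252 x 240 x 12 mm; origin on the hinge line at mid-thickness, x pointing backwards: the panel reaches to x = -254 mm, its outer face is z = +6 mm. Angle to the centrifuge's x axis: 0 shut, about 1.15 rad open at the start. Sprung hinge: stays put when wide open; let go before the catch has snapped, it springs back up by 10 mm or more at the front
- lid_lip (a point): centre of the top of the lid's black front lip (26 x 80 x 9 mm, at x = -264, z = +4 mm in the lid's frame): the place to press; 131 mm above the bench when latched. Catch and sprung rubber buffers resist from about 24 mm higher; at the end it takes some 15 to 20 N and may have to go 1 or 2 mm below the latched height. The lid is not built for more than 40 N
- lid_hinge (a point): centre of the lid's hinge line, which is parallel to the centrifuge's y axis and 127 mm above the bench
- tin: loose round aluminium tin, 66 mm diameter, 42 mm high; bystander, origin under its centre
- jar: loose white-lidded jar, 57 mm diameter, 59 mm high; bystander, origin under its centre
- boats: loose small stack of square white weighing boats, 62 x 62 x 18 mm; bystander, origin under its centre
- bench_pen: loose blue marker pen lying on the yellow pad, 131 mm long; bystander, origin under its centre
Not all that is in view belongs to the job. Leave any turquoise or yellow look-alike of the sample_tube alone.

How it is judged:
On the way:
1. the red-capped tube sits fully home in the sleeve opposite the loaded one (distance between sample_tube and sleeve_opposite below 0.007 m and angle between the z axis of sample_tube and the z axis of sleeve_opposite, either way round below 0.15 rad), for 0.2 s.
At the end, for the whole second after the job is handed in: The red-capped tube rests fully home in the sleeve opposite the loaded one (foot within 7 mm of the bore's floor centre, axis within 0.15 rad of the bore) and the lid stays latched shut by itself (its lip within 4 mm of the shut height) (all of step 1 and z of lid_lip in the frame of centrifuge below 0.135 m and linear speed of sample_tube below 0.02 m/s); the robot touches nothing.
It fails at once if the lid is pressed with more than 40 N (contact force between any of the fingers, the arm and lid above 40 N).
It fails at once if the spare tube is taken out of or knocked about in its rack (distance of spare_tube from where it was at the start of the episode above 0.02 m or angle between spare_tube's own z axis and vertical above 0.3 rad).
It fails at once if a bystander is pushed away by more than 3 cm (distance of any of tin, jar, boats, bench_pen from where it was at the start of the episode above 0.03 m).
It also fails if it takes over 58 s, if anything falls off the work surface, if the arm or the gripper's body presses on something with over 40 N, if the wrist force passes 120 N, or if a joint passes its speed limit or range.

ROBOT

A 6-joint arm with a two-finger parallel gripper is mounted at the origin on a cart in front of the work surface, level with it; the furniture and walls round the work are solid. World frame = base frame: x ahead of the robot, y to its left, z up, the work surface at z = 0. Lengths are in m, angles in rad, forces in N, time in s.
With the tool pointing down it reaches from about 0.3 to 0.85 m from the base axis. Payload 4.2 kg.
Tool frame: the origin (TCP) lies on the mounting face of the last link; the fingertips stand 191 mm ahead of it and the grasp point (between the pads) lies 172 mm ahead of it; z points along the fingers, y is the line along which they close (so a half turn about z gives the same grasp; the last joint's range is limited). The gripper opens to 91 mm and grips with 3 to 60 N. Pads are 32 mm wide; open, the fingers measure 118 mm over their backs; the gripper's body (76 mm by 178 mm) begins 60 mm behind the grasp point.
Start: joints at [1.229, 0.32, 1.565, -0, 1.257, -0.02], TCP at [0.182, 0.545, 0.405] pointing down, gripper open.
Joint ranges: [-3.11, 3.11], [-0.84, 2.01], [0.21, 2.61], [-1.34, 4.49], [0.05, 2.63], [-2.56, 2.56]. Speed limits (rad/s): [2.57, 2.57, 3.14, 3.14, 3.14, 3.14].

INTERFACE

Orientations are given as a unit quaternion [w, x, y, z].
In Python, from rig import bot gives the robot as it stands.
- The arm moves only by the tool jog_arm, never from a script. Its argument "motion" is a list of rows, each an object with "slide": the shift along the tool's x, y, z in m, a list of three; "angular": the turn, a rotation vector about the tool's x, y, z in rad, a list of three. In form: [{"slide": [dx, dy, dz], "angular": [wx, wy, wz]}, ...]. A call has exactly 8 rows; each row is the pose to reach, as a shift and turn from the pose commanded when the call began, along the tool's axes at that moment; what a row does not reach only later rows make up. A row lasts 1/8 s, in which the tool goes at most 62.5 mm and 10.7 degrees, less where a joint would pass 70% of its speed; a pose out of reach is approached as far as the arm can. A call with a gripper value outside its range is refused whole. "grip" is the closure, from -1 (fully open) to 1 (shut), set as the call begins (left out, the last holds). The fingers move at their own pace and stop on an object; "squeeze" is the grip in N (left out, the last holds). Time passes only in rows, so rows that repeat a pose let the fingers close, or fill a call up. It gives the time, the measured TCP pose, the force, the opening and the grip force at its end, in the units of the state.
- bot.read_state(): the state, without advancing time (a new reading comes with each control period).
- bot.snapshot(name): name is "scene" or "side" or "wrist"; returns (picture, depth): 420x560x3 uint8, blue, green, red; 420x560 float32, m along the optical axis (not along the pixel's ray), 0 where there is no reading.
- bot.camera_params(name): a dict with "K" (3x3 intrinsics, pixels), "world_from_camera" (4x4, takes a point from camera to world coordinates). Camera axes: x right, y down, z forward; pixel columns grow to the right and rows downward; lengths in m; the calibration is good to about 2 mm. A picture is of the moment at which its call begins: read the wrist's pose just before it. camera_params takes no time and is no camera call; for the wrist camera it gives the pose at the moment of the call.
- bot.job_done(): hands the job in; it is judged then, once.
The state is a dict: "time": time; "joint_pos": joint angles; "qd": joint speeds; "effort": joint torques, N m; "tcp_pos": TCP position; "tcp_rot": TCP orientation; "wrist_force": force on the tool from outside, world axes, zero at the start; "wrist_torque": the same for the moment, N m; "width": opening from 0.0 (shut) to 1.0 (fully open); "grasp_force": force on a finger pad.
Only numpy, scipy, OpenCV 4.12 (cv2) and the standard library are available. Lean on these libraries where they do the work, as an engineer would, in place of code of your own. Each camera call takes 0.05 s, during which the arm holds its last target. There are 200 camera calls.

## Working session

There is one attempt and no reset: what is moved stays moved. The work goes in short steps, Python scripts to look and compute and a tool call to move; the robot and the scene stay as the last step left them, time stands still between calls to the robot, and variables do not carry over. Pictures are saved under pics/ and viewed, at most 10 in all, crops included, and the job is handed in when it is done.

Besides the shell and the picture viewer there is one more tool, called after "Call:" by a JSON object that holds its "fn" and its "kwargs". jog_arm: Moves the arm, as the interface text tells. Its arguments: {"type":"object","properties":{"motion":{"type":"array","items":{"type":"object","properties":{"slide":{"type":"array","items":{"type":"number"}},"angular":{"type":"array","items":{"type":"number"}}}}},"grip":{"type":"number"},"squeeze":{"type":"number"}},"required":["motion"]}

```bash
mkdir -p pics; ls; cat > h.py <<'E'
import numpy as np, cv2
from rig import bot
from scipy.spatial.transform import Rotation as R
def cloud(name):
    P=bot.camera_params(name); im,d=bot.snapshot(name)
    K=np.array(P["K"]);T=np.array(P["world_from_camera"])
    v,u=np.mgrid[:d.shape[0],:d.shape[1]]
    c=np.stack([(u-K[0,2])/K[0,0]*d,(v-K[1,2])/K[1,1]*d,d],-1)
    w=c@T[:3,:3].T+T[:3,3]; w[d==0]=np.nan
    return im,d,w,K,T
def save(name,tag):
    im,d,w,K,T=cloud(name); cv2.imwrite(f"pics/{tag}.png",im); np.savez(f"{tag}.npz",im=im,d=d,w=w,K=K,T=T); return im,d,w,K,T
def rot(q): return R.from_quat([q[1],q[2],q[3],q[0]])
E
python3 - <<'E'
from h import *
for n in("scene","side","wrist"):
    im,d,w,K,T=save(n,n+"0"); print(n,T[:3,3].round(3),T[:3,2].round(2),K[0,0])
a=cv2.imread("pics/scene0.png");b=cv2.imread("pics/side0.png")
print(bot.read_state())
E
```

```text
pics
scene [-0.571  0.13   0.84 ] [ 0.85 -0.11 -0.52] 409.95261991974513
side [-1.108 -0.463  0.918] [ 0.87  0.23 -0.43] 475.1844942722227
wrist [0.102 0.572 0.384] [ 0.28 -0.09 -0.96] 373.9311098189414
{'time': 0.15, 'joint_pos': array([ 1.22899362e+00,  3.20166711e-01,  1.56535380e+00,  1.69318809e-06,
        1.25739229e+00, -1.99893624e-02]), 'qd': array([ 0.00134893, -0.00122123, -0.00441112,  0.00093858,  0.00060411,
       -0.00271522]), 'effort': array([ 4.46142103e-04, -4.12773228e+01, -2.32155293e+01,  7.26763601e-02,
        4.33731568e-02, -1.05136016e-04]), 'tcp_pos': array([0.18182323, 0.54538467, 0.40411828]), 'tcp_rot': array([-1.19546500e-04,  1.60213458e-01,  9.87082171e-01, -6.49157761e-04]), 'wrist_force': array([-0.0026047 ,  0.75258093,  0.70051655]), 'wrist_torque': array([ 0.02252871, -0.00903825, -0.0306542 ]), 'grasp_force': 0.0, 'width': 0.9972553021243714}
```

View pics/scene0.png

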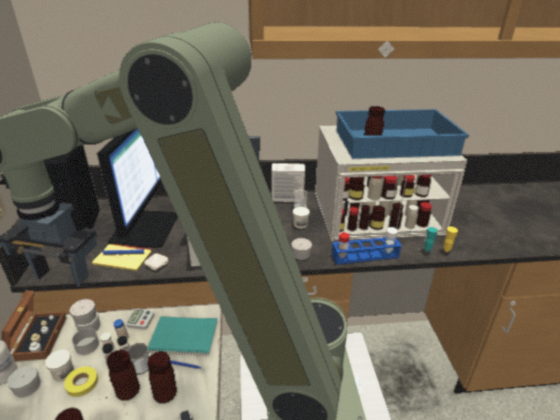

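View pics/side0.png

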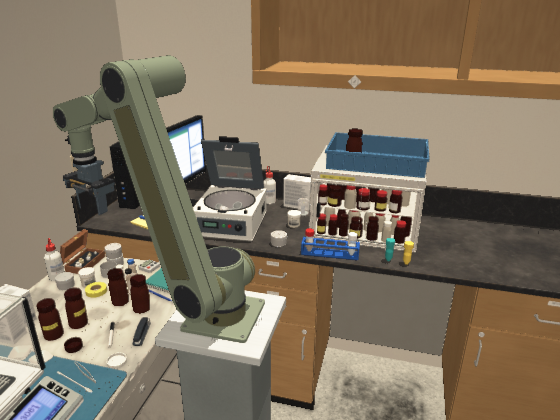

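The scene view shows the blue rack (335–400, 248) with the red cap at (344,240) and the white one at (391,235). The side view shows the open centrifuge at about (230,205), its lid at (232,160), and the tin at (279,238).

```bash
python3 - <<'E'
from h import *
for n in("scene0","side0"):
    z=np.load(n+".npz");im,w=z["im"],z["w"];hsv=cv2.cvtColor(im,cv2.COLOR_BGR2HSV)
    H,S,V=hsv[...,0].astype(int),hsv[...,1],hsv[...,2]
    print(n)
    on=(w[...,0]>0.2)&(w[...,0]<1.1)
    def comp(m,lab,mn=12):
        k,l,s,c=cv2.connectedComponentsWithStats(m.astype(np.uint8))
        for i in range(1,k):
            if s[i,4]>=mn:
                p=w[l==i];print(lab,c[i].round(0),s[i,4],"med",np.nanmedian(p,0).round(3),"lo",np.nanpercentile(p,3,0).round(3),"hi",np.nanpercentile(p,97,0).round(3))
    comp(((H<8)|(H>172))&(S>140)&(V>90)&on&(w[...,2]>.05)&(w[...,2]<.13),"red")
    comp((H>105)&(H<125)&(S>130)&(V>60)&on&(w[...,2]<.08)&(w[...,2]>0.0),"blue",60)
    comp((S<60)&(V>110)&on&(w[...,2]>.1)&(w[...,2]<.13),"h~118",25)
    comp((S<60)&(V>110)&on&(w[...,2]>.015)&(w[...,2]<.1),"light",25)
z=np.load("side0.npz")["w"]
for v,u in((150,212),(150,250),(180,214),(180,252),(185,232),(191,205),(188,262),(213,200),(213,250),(236,200),(234,245),(200,230),(160,232)): print((u,v),z[v,u].round(3))
E
```

```text
scene0
red [426. 206.] 74 med [ 0.599 -0.504  0.097] lo [ 0.585 -0.526  0.082] hi [ 0.649 -0.486  0.1  ]
red [354. 210.] 53 med [ 0.594 -0.243  0.094] lo [ 0.583 -0.266  0.067] hi [ 0.656 -0.231  0.098]
red [344. 237.] 69 med [ 0.445 -0.173  0.093] lo [ 0.438 -0.187  0.08 ] hi [ 0.464 -0.161  0.097]
blue [365. 252.] 1004 med [ 0.45  -0.251  0.008] lo [ 0.428 -0.358  0.003] hi [ 0.485 -0.147  0.052]
h~118 [288. 176.] 223 med [ 0.83  -0.039  0.115] lo [ 0.82  -0.097  0.101] hi [0.84  0.018 0.129]
h~118 [447. 208.] 77 med [ 0.54  -0.557  0.113] lo [ 0.528 -0.571  0.101] hi [ 0.628 -0.545  0.129]
h~118 [335. 214.] 79 med [ 0.538 -0.161  0.115] lo [ 0.526 -0.179  0.101] hi [ 0.611 -0.154  0.129]
light [292. 196.] 917 med [ 0.823 -0.057  0.058] lo [ 0.636 -0.099  0.019] hi [0.839 0.018 0.096]
light [321. 204.] 92 med [ 0.731 -0.155  0.036] lo [ 0.652 -0.156  0.017] hi [ 0.835 -0.154  0.067]
light [440. 218.] 315 med [ 0.582 -0.564  0.054] lo [ 0.527 -0.571  0.017] hi [ 0.679 -0.534  0.095]
light [393. 224.] 1122 med [ 0.577 -0.387  0.038] lo [ 0.454 -0.489  0.016] hi [ 0.673 -0.226  0.096]
[... 2622 characters left out ...]
[349. 239.] 447 med [ 0.53  -0.334  0.034] lo [ 0.443 -0.452  0.016] hi [ 0.585 -0.176  0.094]
light [399. 246.] 50 med [ 0.534 -0.506  0.031] lo [ 0.526 -0.522  0.015] hi [ 0.566 -0.489  0.037]
light [351. 251.] 28 med [ 0.457 -0.335  0.028] lo [ 0.451 -0.345  0.018] hi [ 0.463 -0.323  0.036]
(212, 150) [0.628 0.274 0.313]
(250, 150) [0.637 0.114 0.325]
(214, 180) [0.688 0.299 0.157]
(252, 180) [0.705 0.13  0.168]
(232, 185) [0.72  0.228 0.128]
(205, 191) [0.897 0.438 0.004]
(262, 188) [0.712 0.088 0.133]
(200, 213) [0.453 0.267 0.109]
(250, 213) [0.491 0.071 0.116]
(200, 236) [-0.082  0.021  0.318]
(245, 234) [0.471 0.087 0.031]
(230, 200) [0.679 0.225 0.074]
(232, 160) [0.664 0.203 0.265]
```

```bash
cat >> h.py <<'E'
def plan(p,z=(0,0,-1),y=(0,1,0)):
    """jog from measured pose to TCP p with tool axes z and (about) y"""
    s=bot.read_state(); R0=rot(s["tcp_rot"]); z=np.array(z,float);z/=np.linalg.norm(z)
    x=np.cross(y,z);x/=np.linalg.norm(x); R1=R.from_matrix(np.stack([x,np.cross(z,x),z],1))
    print("slide",R0.inv().apply(np.array(p)-s["tcp_pos"]).round(4).tolist(),"ang",(R0.inv()*R1).as_rotvec().round(3).tolist())
E
python3 -c "
from h import *
plan((.51,.19,.49))"
```

```text
slide [-0.4237, -0.2335, -0.0856] ang [-0.001, -0.0, -0.322]
```

Call:
{"fn": "jog_arm", "kwargs": {"motion": [{"slide": [-0.05, -0.03, -0.03], "angular": [0, 0, -0.04]}, {"slide": [-0.1, -0.055, -0.06], "angular": [0, 0, -0.08]}, {"slide": [-0.155, -0.085, -0.085], "angular": [0, 0, -0.12]}, {"slide": [-0.21, -0.115, -0.085], "angular": [0, 0, -0.16]}, {"slide": [-0.26, -0.145, -0.085], "angular": [0, 0, -0.2]}, {"slide": [-0.315, -0.175, -0.085], "angular": [0, 0, -0.24]}, {"slide": [-0.37, -0.205, -0.085], "angular": [0, 0, -0.28]}, {"slide": [-0.423, -0.233, -0.085], "angular": [0, 0, -0.322]}]}}

```text
time: 1.15
tcp_pos: [0.5091, 0.1904, 0.4897]
tcp_rot: [-0.0, -0.001, 1.0, 0.0]
wrist_force: [-0.1, 1.7, -0.3]
width: 1.001
grasp_force: 0.0
```

```bash
python3 - <<'E'
from h import *
s=bot.read_state();print(s["time"],s["tcp_pos"],s["qd"].round(2))
im,d,w,K,T=save("wrist","w1");print(T[:3,3],T[:3,2])
E
```

```text
1.15 [0.50906167 0.19036212 0.48965466] [-0.87  0.29 -0.38  0.    0.08 -1.2 ]
[0.424501   0.19028757 0.46959189] [ 0.29653036  0.00155027 -0.95502217]
```

View pics/w1.png

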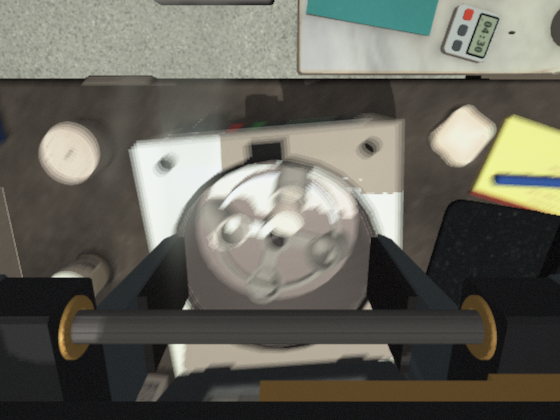

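The image is motion-blurred. The rotor is centred near (283,240) with several sleeves around it, so I'll retake it still and crop.

```bash
python3 - <<'E'
from h import *
bot.snapshot("wrist");bot.snapshot("wrist")
s=bot.read_state();print(s["time"],s["tcp_pos"],abs(s["qd"]).max())
im,d,w,K,T=save("wrist","w2")
cv2.imwrite("pics/w2c.png",cv2.resize(im[105:345,120:420],None,fx=2.5,fy=2.5,interpolation=cv2.INTER_CUBIC))
E
```

```text
1.3 [0.5095949  0.19003494 0.48891716] 0.06212475962644966
```

View pics/w2c.png

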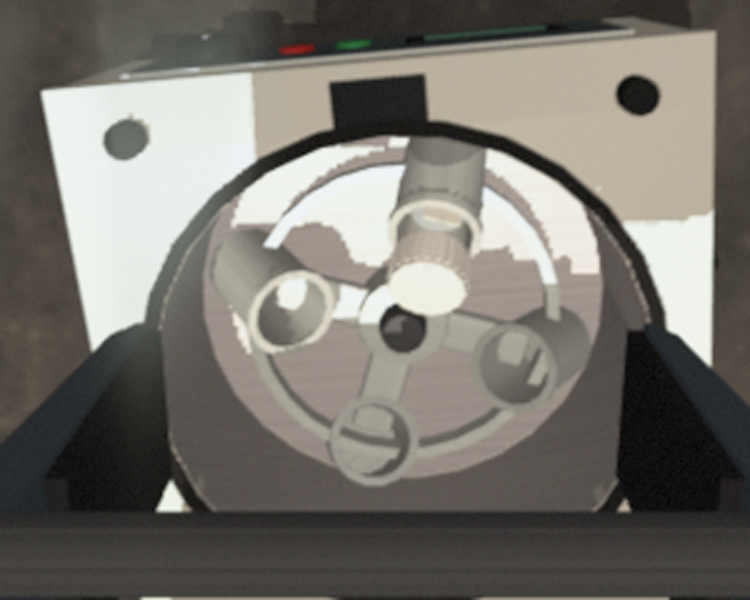

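The loaded white cap is at crop (428,287), the hub at (403,328), and the empty opposite sleeve mouth at (372,442), which is full pixel (269,282) on the back side. That suits a tool leaning towards the robot.

```bash
python3 - <<'E'
from h import *
Z=np.load("w2.npz");im,w,K,T=Z["im"],Z["w"],Z["K"],Z["T"]
def ray(u,v,z):
    r=T[:3,:3]@np.linalg.inv(K)@[u,v,1]; return T[:3,3]+r*(z-T[2,3])/r[2]
f=lambda a,b:(120+a/2.5,105+b/2.5)
A=ray(*f(42,92),.118);B=ray(*f(715,31),.118);print("corners",A,B,np.hypot(*(A-B)[:2]))
e=(B-A)/np.linalg.norm(B-A); yv=e; xv=np.array([yv[1],-yv[0],0]);print("axis from corners",(A+B)/2+.130*xv,"xdir",xv, "yaw",np.arctan2(xv[1],xv[0]))
# rim: points where deck (z~.118) meets chamber
pts=[]
zz=w[...,2]
c0=((A+B)/2+.130*xv)[:2]
deck=(abs(zz-.118)<.006)
for a in np.arange(0,2*np.pi,.05):
    rr=np.arange(.06,.125,.0005); 
    P=np.c_[c0[0]+rr*np.cos(a),c0[1]+rr*np.sin(a),np.full(rr.size,.118)]
    q=(P-T[:3,3])@T[:3,:3]; uv=q@K.T; uv=(uv[:,:2]/uv[:,2:]).round().astype(int)
    ok=(uv[:,0]>0)&(uv[:,0]<560)&(uv[:,1]>0)&(uv[:,1]<340)
    if ok.all():
        m=deck[uv[:,1],uv[:,0]]
        if m[-10:].all() and not m[:30].any(): pts.append(P[np.argmax(m),:2])
pts=np.array(pts);M=np.c_[2*pts,np.ones(len(pts))];s=np.linalg.lstsq(M,(pts**2).sum(1),rcond=None)[0]
print("rim fit",s[:2],np.sqrt(s[2]+s[:2]@s[:2]),len(pts))
for n,p in dict(hub=(403,328),cap=(428,287),mouthcentre=(372,442),ringtop=(375,402),ringL=(334,440),ringR=(411,442),ringbot=(372,480)).items():
    u,v=np.round(f(*p)).astype(int); print(n,w[v-1:v+2,u-1:u+2].reshape(-1,3)[:,2].round(3),np.nanmedian(w[v-1:v+2,u-1:u+2].reshape(-1,3),0).round(4))
# depth points in back sleeve neighbourhood
u0,v0=f(372,442);sub=w[int(v0)-20:int(v0)+20,int(u0)-20:int(u0)+20]
print((sub[::2,::2,2]*1000).round(0).astype(int))
# hub->cap dir, lid angle
S=np.load("side0.npz")["w"]
for v,u in((150,212),(150,250),(145,232),(165,240)):
    print(S[v,u])
E
```

```text
corners [0.46927375 0.05971262 0.118     ] [0.44847587 0.30852646 0.118     ] 0.2496815592035764
axis from corners [0.58842302 0.19494823 0.118     ] xdir [0.99652472 0.0832976  0.        ] yaw 0.08339422778497613
rim fit [0.59002041 0.19359907] 0.10361905206832048 54
hub [0.067 0.065 0.066 0.065 0.065 0.066 0.065 0.065 0.066] [0.5851 0.1944 0.0653]
cap [0.105 0.102 0.104 0.103 0.102 0.104 0.102 0.103 0.102] [0.5525 0.2045 0.1027]
mouthcentre [0.043 0.04  0.041 0.044 0.043 0.043 0.045 0.046 0.046] [0.6564 0.1792 0.0434]
ringtop [0.063 0.064 0.064 0.066 0.064 0.065 0.049 0.052 0.057] [0.6233 0.1812 0.0635]
ringL [0.077 0.076 0.075 0.075 0.076 0.076 0.076 0.077 0.076] [0.6373 0.1626 0.0761]
ringR [0.068 0.073 0.072 0.069 0.071 0.072 0.07  0.073 0.074] [0.6414 0.1977 0.072 ]
ringbot [0.082 0.082 0.082 0.084 0.083 0.083 0.086 0.084 0.085] [0.6539 0.18   0.0832]
[[                  18                   16                   18
                    17                   16                   17
                    19                   17                   44
                    46             
[... 7971 characters left out ...]
                25
                    25                   25]
 [                  43                   43                   39
                    39                   37                   37
                    36                   33                   33
                    32                   32                   31
                    30                   30                   31
                    30                   30                   28
                    28                   30]]
[0.62816629 0.27446247 0.31349704]
[0.63650956 0.1135431  0.32491286]
[0.61427405 0.18136092 0.34674591]
[0.66274534 0.16746051 0.24690289]<stdin>:27: RuntimeWarning: invalid value encountered in cast
```

```bash
cat > ring.py <<'E'
from h import *
def fit(w,c,ax,dz=.004):
    # ring points: near expected plane, radial 15..21 mm
    for _ in range(6):
        d=(w-c).reshape(-1,3); h=d@ax; rad=np.linalg.norm(d-np.outer(h,ax),axis=1)
        m=(abs(h)<dz)&(rad<.024)&(rad>.011); P=w.reshape(-1,3)[m]
        e1=np.cross(ax,[0,1,0]);e1/=np.linalg.norm(e1);e2=np.cross(ax,e1)
        q=np.c_[P@e1,P@e2]; s=np.linalg.lstsq(np.c_[2*q,np.ones(len(q))],(q**2).sum(1),rcond=None)[0]
        c=s[0]*e1+s[1]*e2+ax*np.median(P@ax)
    n=np.linalg.svd(P-P.mean(0),full_matrices=False)[2][2];n*=np.sign(n[2])
    return c,n,np.sqrt(s[2]+s[:2]@s[:2]),len(P)
if __name__=="__main__":
    w=np.load("w2.npz")["w"]; ctr=np.array([.589,.1942])
    ang=np.arctan2(-.0138,.0495)
    for _ in range(3):
        ax=np.array([-.5*np.cos(ang),-.5*np.sin(ang),.866])
        c,n,r,k=fit(w,np.array([.6385,.1803,.0735]),ax)
        ang=np.arctan2(*(c[:2]-ctr)[::-1])
        print(c.round(4),n.round(3),"r",r.round(4),k,"ang",ang.round(3),"rad",np.hypot(*(c[:2]-ctr)).round(4),"ax",ax.round(3),"floor",(c-.055*ax).round(4))
E
python3 ring.py
```

```text
[0.6379 0.1803 0.0737] [-0.481  0.133  0.867] r 0.0189 388 ang -0.277 rad 0.0509 ax [-0.482  0.134  0.866] floor [0.6644 0.1729 0.0261]
[0.6379 0.1803 0.0737] [-0.481  0.133  0.867] r 0.0189 388 ang -0.277 rad 0.0509 ax [-0.481  0.137  0.866] floor [0.6644 0.1728 0.0261]
[0.6379 0.1803 0.0737] [-0.481  0.133  0.867] r 0.0189 388 ang -0.277 rad 0.0509 ax [-0.481  0.137  0.866] floor [0.6644 0.1728 0.0261]
```

Call:
{"fn": "jog_arm", "kwargs": {"motion": [{"slide": [0.01, -0.05, 0], "angular": [0, 0, 0]}, {"slide": [0.03, -0.1, 0], "angular": [0, 0, 0]}, {"slide": [0.055, -0.16, 0.02], "angular": [0, 0, 0]}, {"slide": [0.055, -0.22, 0.04], "angular": [0, 0, 0]}, {"slide": [0.055, -0.28, 0.07], "angular": [0, 0, 0]}, {"slide": [0.055, -0.33, 0.09], "angular": [0, 0, 0]}, {"slide": [0.055, -0.364, 0.09], "angular": [0, 0, 0]}, {"slide": [0.055, -0.364, 0.09], "angular": [0, 0, 0]}]}}

```text
time: 2.35
tcp_pos: [0.453, -0.1722, 0.3994]
tcp_rot: [-0.0, 0.001, 1.0, 0.0]
wrist_force: [-0.2, 0.3, 0.4]
width: 1.003
grasp_force: 0.0
```

```bash
python3 - <<'E'
from h import *
bot.snapshot("wrist")
s=bot.read_state();print(s["tcp_pos"],s["tcp_rot"].round(4))
im,d,w,K,T=save("wrist","w3")
hsv=cv2.cvtColor(im,cv2.COLOR_BGR2HSV);H,S,V=[hsv[...,i].astype(int) for i in range(3)]
m=((H<8)|(H>172))&(S>110)&(V>50)&(w[...,2]>.05)&(w[...,2]<.105)
k,l,st,c=cv2.connectedComponentsWithStats(m.astype(np.uint8))
for i in range(1,k):
    if st[i,4]>100:
        P=w[l==i];print(c[i],st[i],np.nanmedian(P,0),np.nanpercentile(P,2,0),np.nanpercentile(P,98,0))
        top=P[P[:,2]>.091];cc,r=cv2.minEnclosingCircle(top[:,:2].astype(np.float32));print(len(top),cc,r)
E
```

```text
[ 0.4530635  -0.17119479  0.39962398] [-1.e-04  1.e-04  1.e+00  6.e-04]
[273.19785714 201.66      ] [ 253  180   41   44 1400] [ 0.4529261 -0.1737906  0.0937538] [ 0.43896819 -0.18825024  0.08206779] [ 0.46906617 -0.15938005  0.09523676]
1253 (0.45488470792770386, -0.1737920641899109) 0.017127107828855515
[201.14128944 354.76680384] [184 344  35  23 729] [ 0.59759696 -0.23957768  0.09492696] [ 0.58578711 -0.254007    0.08788469] [ 0.6097962  -0.22647403  0.09628496]
696 (0.5987805128097534, -0.2406815141439438) 0.0164669007062912
[249.78097345 356.6880531 ] [235 344  29  22 452] [ 0.60121261 -0.19549344  0.09305136] [ 0.58867954 -0.20890792  0.09170551] [ 0.61023196 -0.18440593  0.0943934 ]
452 (0.5988624691963196, -0.19549213349819183) 0.01571306400001049
```

View pics/w3.png

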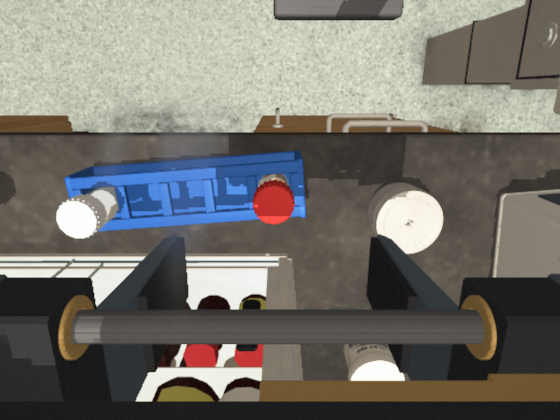

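The red cap is at pixel (273,202), which gives (0.455,-0.174), and its height agrees. The fingers straddle it clear of the cabinet, so I'll descend.

Call:
{"fn": "jog_arm", "kwargs": {"motion": [{"slide": [0, 0, 0.02], "angular": [0, 0, 0]}, {"slide": [0, 0, 0.045], "angular": [0, 0, 0]}, {"slide": [0, 0, 0.07], "angular": [0, 0, 0]}, {"slide": [0, 0, 0.095], "angular": [0, 0, 0]}, {"slide": [0, 0, 0.115], "angular": [0, 0, 0]}, {"slide": [0, 0, 0.13], "angular": [0, 0, 0]}, {"slide": [0, 0, 0.137], "angular": [0, 0, 0]}, {"slide": [0, 0, 0.137], "angular": [0, 0, 0]}]}}

```text
time: 3.45
tcp_pos: [0.4533, -0.1708, 0.2629]
tcp_rot: [-0.0, -0.001, 1.0, 0.0]
wrist_force: [0.5, -0.1, 0.8]
width: 1.0
grasp_force: 0.0
```

```bash
python3 -c "
from h import *
s=bot.read_state();print(s['tcp_pos'],s['tcp_rot'].round(4),s['wrist_force'])
plan((.455,-.174,.262))"
```

```text
[ 0.45328632 -0.17083509  0.26285103] [-0.e+00 -9.e-04  1.e+00  2.e-04] [ 0.47644119 -0.09867811  0.82904997]
slide [-0.0017, -0.0032, 0.0008] ang [0.0, -0.0, 0.002]
```

Call:
{"fn": "jog_arm", "kwargs": {"motion": [{"slide": [-0.0015, -0.003, 0.001], "angular": [0, 0, 0]}, {"slide": [-0.0015, -0.003, 0.001], "angular": [0, 0, 0]}, {"slide": [-0.0015, -0.003, 0.001], "angular": [0, 0, 0]}, {"slide": [-0.0015, -0.003, 0.001], "angular": [0, 0, 0]}, {"slide": [-0.0015, -0.003, 0.001], "angular": [0, 0, 0]}, {"slide": [-0.0015, -0.003, 0.001], "angular": [0, 0, 0]}, {"slide": [-0.0015, -0.003, 0.001], "angular": [0, 0, 0]}, {"slide": [-0.0015, -0.003, 0.001], "angular": [0, 0, 0]}], "grip": 1, "squeeze": 25}}

```text
time: 4.45
tcp_pos: [0.4546, -0.1749, 0.2617]
tcp_rot: [-0.0, -0.0, 1.0, 0.0]
wrist_force: [-0.2, -1.3, -0.6]
width: 0.352
grasp_force: 25.0
```

```bash
python3 -c "
from h import *
s=bot.read_state();print(s['tcp_pos'],s['tcp_rot'].round(4),s['wrist_force'],s['width'],s['grasp_force'])"
```

```text
[ 0.45460849 -0.17486077  0.26171454] [-0.e+00 -1.e-04  1.e+00  0.e+00] [-0.17985433 -1.30770468 -0.5897578 ] 0.3516415341039819 24.9999955194653
```

Call:
{"fn": "jog_arm", "kwargs": {"motion": [{"slide": [0, 0, -0.015], "angular": [0, 0, 0]}, {"slide": [0, 0, -0.035], "angular": [0, 0, 0]}, {"slide": [0, 0, -0.06], "angular": [0, 0, 0]}, {"slide": [0, 0, -0.09], "angular": [0, 0, 0]}, {"slide": [0, 0, -0.12], "angular": [0, 0, 0]}, {"slide": [0, 0, -0.15], "angular": [0, 0, 0]}, {"slide": [0, 0, -0.18], "angular": [0, 0, 0]}, {"slide": [0, 0, -0.2], "angular": [0, 0, 0]}]}}

```text
time: 5.45
tcp_pos: [0.4545, -0.1748, 0.4631]
tcp_rot: [0.001, -0.0, 1.0, -0.0]
wrist_force: [-0.4, 0.4, -0.2]
width: 0.353
grasp_force: 25.0
```

```bash
python3 -c "
from h import *
ax=np.array([-.481,.135,.866]);f=np.array([.6644,.1728,.0261])
s=bot.read_state();print(s['tcp_pos'],s['width'],s['wrist_force'])
plan(f+ax*.346,-ax,(.27,.963,0))
plan((.47,.03,.45),-ax,(.27,.963,0))
im,*_=save('wrist','w4')"
```

```text
[ 0.45453118 -0.17480894  0.46310493] 0.3529764938128402 [-0.37211141  0.36303971 -0.22285974]
slide [-0.0433, 0.3944, 0.1373] ang [0.071, -0.518, 0.267]
slide [-0.0155, 0.2048, 0.013] ang [0.071, -0.518, 0.267]
```

View pics/w4.png

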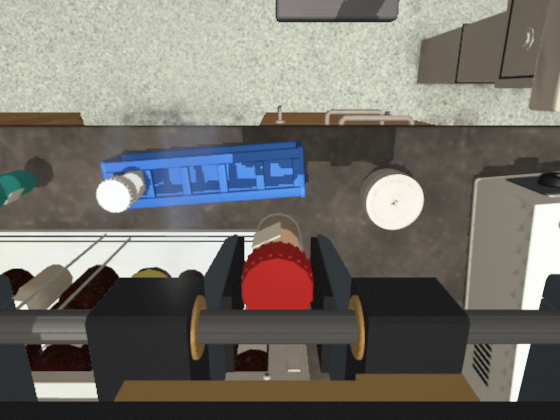

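The red tube is held upright between the pads (cap at 277,283). I'll carry it over and tilt it.

Call:
{"fn": "jog_arm", "kwargs": {"motion": [{"slide": [0.0, 0.045, 0], "angular": [0, 0, 0]}, {"slide": [0.01, 0.095, 0], "angular": [0.014, -0.104, 0.053]}, {"slide": [0.02, 0.15, 0], "angular": [0.028, -0.207, 0.107]}, {"slide": [0.02, 0.2, 0], "angular": [0.043, -0.311, 0.16]}, {"slide": [0.02, 0.255, 0.01], "angular": [0.057, -0.414, 0.214]}, {"slide": [0.02, 0.31, 0.03], "angular": [0.071, -0.518, 0.267]}, {"slide": [0.02, 0.36, 0.05], "angular": [0.071, -0.518, 0.267]}, {"slide": [0.02, 0.394, 0.06], "angular": [0.071, -0.518, 0.267]}]}}

```text
time: 6.5
tcp_pos: [0.4334, 0.2213, 0.3998]
tcp_rot: [0.254, 0.13, 0.958, -0.035]
wrist_force: [0.9, -0.8, -0.5]
width: 0.355
grasp_force: 25.0
```

```bash
python3 -c "
from h import *
ax=np.array([-.481,.135,.866]);f=np.array([.6644,.1728,.0261])
s=bot.read_state();print(s['tcp_pos'],s['width'],s['wrist_force'])
plan(f+ax*.341,-ax,(.27,.963,0))"
```

```text
[0.43344164 0.22127375 0.3997754 ] 0.3546717768783 [ 0.88283101 -0.84790241 -0.45509298]
slide [-0.0177, 0.0156, 0.1004] ang [0.0, -0.004, 0.003]
```

Call:
{"fn": "jog_arm", "kwargs": {"motion": [{"slide": [-0.005, 0.005, 0.02], "angular": [0, 0, 0]}, {"slide": [-0.01, 0.01, 0.04], "angular": [0, 0, 0]}, {"slide": [-0.018, 0.016, 0.06], "angular": [0, 0, 0]}, {"slide": [-0.018, 0.016, 0.08], "angular": [0, 0, 0]}, {"slide": [-0.018, 0.016, 0.095], "angular": [0, 0, 0]}, {"slide": [-0.018, 0.016, 0.1], "angular": [0, 0, 0]}, {"slide": [-0.018, 0.016, 0.1], "angular": [0, 0, 0]}, {"slide": [-0.018, 0.016, 0.1], "angular": [0, 0, 0]}]}}

```text
time: 7.5
tcp_pos: [0.5018, 0.2169, 0.3247]
tcp_rot: [0.256, 0.132, 0.957, -0.035]
wrist_force: [0.6, 0.6, -0.4]
width: 0.356
grasp_force: 25.0
```

```bash
python3 -c "
from h import *
from ring import fit
ax=np.array([-.481,.135,.866]);f=np.array([.6644,.1728,.0261])
s=bot.read_state();print(s['tcp_pos'],s['tcp_rot'],s['width'],s['wrist_force'])
plan(f+ax*.341,-ax,(.27,.963,0))
im,d,w,K,T=save('wrist','w5'); im2,*_=save('side','s5')
a=im[100:400,130:430]; b=cv2.resize(im2[130:250,170:290],(300,300),interpolation=cv2.INTER_CUBIC)
cv2.imwrite('pics/c5.png',np.hstack([a,b]))
print(fit(w,f+.055*ax,ax))"
```

```text
[0.50181734 0.21693645 0.32465741] [ 0.25580205  0.13155244  0.95711268 -0.0345628 ] 0.3563673935699923 [ 0.55521138  0.55859008 -0.41739325]
slide [0.0033, 0.0014, 0.0019] ang [0.001, -0.001, -0.0]
(array([0.63761142, 0.18025149, 0.0733363 ]), array([-0.49012799,  0.13198419,  0.8616001 ]), np.float64(0.01885225047071684), 712)
```

View pics/c5.png

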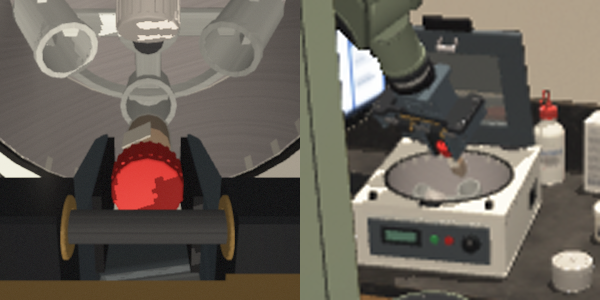

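The left crop shows the tube in line with the empty sleeve at (148,98), and the refit ring centre agrees within 0.5 mm. I'll insert it in steps.

Call:
{"fn": "jog_arm", "kwargs": {"motion": [{"slide": [0.003, 0.0015, 0.0], "angular": [0, 0, 0]}, {"slide": [0.003, 0.0015, 0.008], "angular": [0, 0, 0]}, {"slide": [0.003, 0.0015, 0.016], "angular": [0, 0, 0]}, {"slide": [0.003, 0.0015, 0.024], "angular": [0, 0, 0]}, {"slide": [0.003, 0.0015, 0.032], "angular": [0, 0, 0]}, {"slide": [0.003, 0.0015, 0.04], "angular": [0, 0, 0]}, {"slide": [0.003, 0.0015, 0.047], "angular": [0, 0, 0]}, {"slide": [0.003, 0.0015, 0.047], "angular": [0, 0, 0]}]}}

```text
time: 8.6
tcp_pos: [0.5224, 0.2126, 0.2811]
tcp_rot: [0.255, 0.132, 0.957, -0.035]
wrist_force: [-0.2, -0.4, -0.2]
width: 0.353
grasp_force: 25.0
```

```bash
python3 -c "
from h import *
ax=np.array([-.481,.135,.866]);f=np.array([.6644,.1728,.0261])
s=bot.read_state();print(s['tcp_pos'],s['width'],s['wrist_force'])
plan(f+ax*.256,-ax,(.27,.963,0))"
```

```text
[0.52240841 0.21259527 0.28110959] 0.3534241840972079 [-0.20269882 -0.42050326 -0.23847132]
slide [-0.0004, 0.0001, 0.0386] ang [-0.0, -0.003, 0.0]
```

Call:
{"fn": "jog_arm", "kwargs": {"motion": [{"slide": [0, 0, 0.006], "angular": [0, 0, 0]}, {"slide": [0, 0, 0.012], "angular": [0, 0, 0]}, {"slide": [0, 0, 0.018], "angular": [0, 0, 0]}, {"slide": [0, 0, 0.024], "angular": [0, 0, 0]}, {"slide": [0, 0, 0.029], "angular": [0, 0, 0]}, {"slide": [0, 0, 0.034], "angular": [0, 0, 0]}, {"slide": [0, 0, 0.037], "angular": [0, 0, 0]}, {"slide": [0, 0, 0.037], "angular": [0, 0, 0]}]}}

```text
time: 9.6
tcp_pos: [0.5401, 0.2077, 0.2494]
tcp_rot: [0.255, 0.132, 0.957, -0.035]
wrist_force: [0.4, -1.0, -1.5]
width: 0.352
grasp_force: 25.0
```

```bash
python3 -c "
from h import *
ax=np.array([-.481,.135,.866]);f=np.array([.6644,.1728,.0261])
s=bot.read_state();print(s['tcp_pos'],s['width'],s['wrist_force'])
plan(f+ax*.256,-ax,(.27,.963,0))"
```

```text
[0.54006914 0.20774204 0.24941941] 0.35232850238969415 [ 0.3847421  -0.97662137 -1.45676577]
slide [-0.0003, -0.0, 0.002] ang [0.0, -0.002, 0.0]
```

Call:
{"fn": "jog_arm", "kwargs": {"motion": [{"slide": [0, 0, 0.001], "angular": [0, 0, 0]}, {"slide": [0, 0, 0.0015], "angular": [0, 0, 0]}, {"slide": [0, 0, 0.002], "angular": [0, 0, 0]}, {"slide": [0, 0, 0.0025], "angular": [0, 0, 0]}, {"slide": [0, 0, 0.003], "angular": [0, 0, 0]}, {"slide": [0, 0, 0.0035], "angular": [0, 0, 0]}, {"slide": [0, 0, 0.004], "angular": [0, 0, 0]}, {"slide": [0, 0, 0.004], "angular": [0, 0, 0]}]}}

```text
time: 10.6
tcp_pos: [0.5418, 0.2074, 0.2472]
tcp_rot: [0.256, 0.132, 0.957, -0.035]
wrist_force: [-4.1, -0.1, 6.7]
width: 0.349
grasp_force: 25.0
```

```bash
python3 -c "
from h import *
ax=np.array([-.481,.135,.866]);f=np.array([.6644,.1728,.0261])
s=bot.read_state();print(s['tcp_pos'],s['width'],s['wrist_force'])
plan(f+ax*.256,-ax,(.27,.963,0))"
```

```text
[0.54179457 0.2073752  0.24717811] 0.34920578913551875 [-4.11015684 -0.0992209   6.73346229]
slide [0.0001, -0.0002, -0.0008] ang [0.001, -0.001, -0.0]
```

Contact with the bore floor is about 8 N at the expected depth. I'll release with a limited opening and back out.

Call:
{"fn": "jog_arm", "kwargs": {"motion": [{"slide": [0, 0, 0], "angular": [0, 0, 0]}, {"slide": [0, 0, 0], "angular": [0, 0, 0]}, {"slide": [0, 0, 0], "angular": [0, 0, 0]}, {"slide": [0, 0, 0], "angular": [0, 0, 0]}, {"slide": [0, 0, -0.01], "angular": [0, 0, 0]}, {"slide": [0, 0, -0.025], "angular": [0, 0, 0]}, {"slide": [0, 0, -0.045], "angular": [0, 0, 0]}, {"slide": [0, 0, -0.07], "angular": [0, 0, 0]}], "grip": -0.2}}

```text
time: 11.6
tcp_pos: [0.5075, 0.2168, 0.3084]
tcp_rot: [0.255, 0.131, 0.957, -0.035]
wrist_force: [0.6, -0.5, 0.5]
width: 0.596
grasp_force: 0.0
```

Call:
{"fn": "jog_arm", "kwargs": {"motion": [{"slide": [0, 0, -0.03], "angular": [0, 0, 0]}, {"slide": [0, 0, -0.06], "angular": [0, 0, 0]}, {"slide": [0, 0, -0.08], "angular": [0, 0, 0]}, {"slide": [0, 0, -0.08], "angular": [0, 0, 0]}, {"slide": [0, 0, -0.08], "angular": [0, 0, 0]}, {"slide": [0, 0, -0.08], "angular": [0, 0, 0]}, {"slide": [0, 0, -0.08], "angular": [0, 0, 0]}, {"slide": [0, 0, -0.08], "angular": [0, 0, 0]}]}}

```text
time: 12.6
tcp_pos: [0.4702, 0.2273, 0.3758]
tcp_rot: [0.255, 0.132, 0.957, -0.035]
wrist_force: [0.4, 0.2, 0.2]
width: 0.602
grasp_force: 0.0
```

```bash
python3 - <<'E'
from h import *
ax=np.array([-.481,.135,.866]);f=np.array([.6644,.1728,.0261])
s=bot.read_state();print(s['tcp_pos'],s['width'],s['wrist_force'])
im,d,w,K,T=save('wrist','w6')
hsv=cv2.cvtColor(im,cv2.COLOR_BGR2HSV);H,S,V=[hsv[...,i].astype(int) for i in range(3)]
m=((H<8)|(H>172))&(S>110)&(V>50)&(np.linalg.norm(w-(f+.08*ax),axis=2)<.04)
P=w[m];sv=(P-f)@ax;print(len(P),"s pct",np.percentile(sv,[2,50,90,98]).round(4))
top=P[sv>np.percentile(sv,98)-.004];e=np.array([.273,.962,0]);e2=np.cross(ax,e)
q=np.c_[(top-f)@e,(top-f)@e2].astype(np.float32);print(len(top),cv2.minEnclosingCircle(q))
cv2.imwrite('pics/w6.png',im)
S=np.load("side0.npz")["w"]
# lid points in side view
b=S[130:185,205:262].reshape(-1,3);b=b[(b[:,2]>.16)&(b[:,2]<.42)&(b[:,0]<.72)&(b[:,0]>.55)]
n=np.linalg.svd(b-b.mean(0),full_matrices=False)[2][2];print("lid n",n,b.mean(0),b.max(0),b.min(0))
E
```

```text
[0.47018417 0.22728108 0.37578178] 0.6020798523262703 [0.41003079 0.24451876 0.21998926]
1314 s pct [0.0772 0.0874 0.0886 0.0891]
1193 ((-0.0015697783092036843, 0.003351482329890132), 0.01681383326649666)
lid n [0.91578628 0.0750385  0.39459435] [0.65276228 0.19375996 0.2696763 ] [0.71050435 0.32264306 0.38378941] [0.59191264 0.07427787 0.16019257]
```

View pics/w6.png

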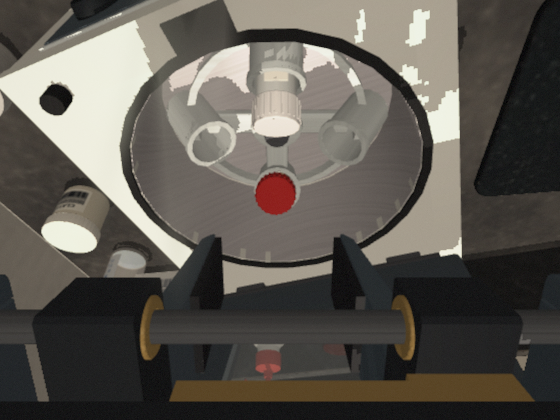

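The cap top measures s = 88 mm, so the tube is fully home. The picture shows the red cap at (276,193), opposite the white one at (276,115). Next is the lid, so I'll check overhead obstacles and go up.

```bash
python3 - <<'E'
from h import *
Z=np.load("scene0.npz")["w"]
for v,u in((10,300),(45,300),(55,300),(55,500)): print((u,v),Z[v,u])
Z=np.load("side0.npz")["w"]
for v,u in((60,270),(75,270),(40,200),(138,228),(130,190)): print((u,v),Z[v,u])
plan((.46,.20,.60),(0,0,-1),(-.083,.9965,0))
E
```

```text
(300, 10) [ 0.93154277 -0.08109438  0.68526578]
(300, 45) [ 0.62167367 -0.04053025  0.6291568 ]
(300, 55) [ 0.61503548 -0.0404649   0.60393455]
(500, 55) [ 0.62481987 -0.64252346  0.59997208]
(270, 60) [0.8001605  0.07516087 0.65347249]
(270, 75) [0.61356625 0.0226406  0.62647648]
(200, 40) [0.94218022 0.43495387 0.70615041]
(228, 138) [0.60321795 0.19290137 0.37779651]
(190, 130) [0.77703919 0.4369264  0.34518663]
slide [-0.1094, -0.0291, -0.1956] ang [-0.093, 0.515, -0.348]
```

```bash
python3 - <<'E'
from h import *
plan((.45,.20,.61),(.341,.0285,-.94),(-.083,.9965,0))
E
```

```text
slide [-0.106, -0.0318, -0.2091] ang [-0.151, 0.17, -0.323]
```

Call:
{"fn": "jog_arm", "kwargs": {"motion": [{"slide": [-0.012, -0.003, -0.025], "angular": [0, 0, 0]}, {"slide": [-0.03, -0.007, -0.055], "angular": [-0.02, 0.02, -0.05]}, {"slide": [-0.05, -0.012, -0.1], "angular": [-0.05, 0.06, -0.11]}, {"slide": [-0.075, -0.02, -0.15], "angular": [-0.09, 0.1, -0.19]}, {"slide": [-0.095, -0.027, -0.19], "angular": [-0.12, 0.14, -0.26]}, {"slide": [-0.106, -0.032, -0.209], "angular": [-0.151, 0.17, -0.323]}, {"slide": [-0.106, -0.032, -0.209], "angular": [-0.151, 0.17, -0.323]}, {"slide": [-0.106, -0.032, -0.209], "angular": [-0.151, 0.17, -0.323]}], "grip": 1, "squeeze": 30}}

```text
time: 13.65
tcp_pos: [0.4497, 0.1998, 0.6087]
tcp_rot: [0.173, -0.04, 0.984, 0.007]
wrist_force: [0.1, 0.2, -0.8]
width: 0.004
grasp_force: 0.0
```

```bash
python3 - <<'E'
from h import *
s=bot.read_state();print(s['tcp_pos'],s['width'],s['joint_pos'].round(2))
plan((.625,.205,.61),(.341,.0285,-.94),(-.083,.9965,0))
plan((.625,.205,.525),(.341,.0285,-.94),(-.083,.9965,0))
E
```

```text
[0.44974819 0.19984557 0.60865916] 0.003548384673815417 [ 0.43  0.05  1.43 -0.12  1.34 -1.22]
slide [-0.1651, -0.0092, 0.0583] ang [-0.0, -0.002, -0.001]
slide [-0.1362, -0.0092, 0.1383] ang [-0.0, -0.002, -0.001]
```

Call:
{"fn": "jog_arm", "kwargs": {"motion": [{"slide": [-0.033, -0.002, 0.012], "angular": [0, 0, 0]}, {"slide": [-0.066, -0.004, 0.023], "angular": [0, 0, 0]}, {"slide": [-0.1, -0.006, 0.035], "angular": [0, 0, 0]}, {"slide": [-0.133, -0.008, 0.047], "angular": [0, 0, 0]}, {"slide": [-0.165, -0.009, 0.058], "angular": [0, 0, 0]}, {"slide": [-0.165, -0.009, 0.07], "angular": [0, 0, 0]}, {"slide": [-0.15, -0.009, 0.1], "angular": [0, 0, 0]}, {"slide": [-0.136, -0.009, 0.138], "angular": [0, 0, 0]}]}}

```text
time: 14.65
tcp_pos: [0.6237, 0.2057, 0.5253]
tcp_rot: [0.173, -0.041, 0.984, 0.008]
wrist_force: [0.2, -0.5, -0.1]
width: 0.006
grasp_force: 0.0
```

```bash
python3 - <<'E'
from h import *
s=bot.read_state();print(s['tcp_pos'],s['wrist_force'],s['joint_pos'].round(2))
im,d,w,K,T=save('side','s7'); cv2.imwrite('pics/s7.png',cv2.resize(im[80:260,120:320],None,fx=3,fy=3,interpolation=cv2.INTER_CUBIC))
E
```

```text
[0.62367976 0.2056577  0.52526711] [ 0.16068426 -0.45714453 -0.12177823] [ 0.32  0.33  1.27 -0.08  1.2  -1.32]
```

View pics/s7.png

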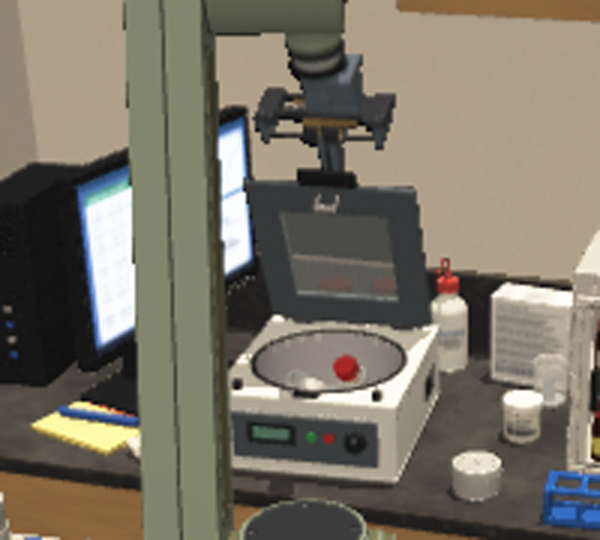

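The fingers are behind the lid's lip (about 325,165 in the crop) and clear of it, and the red cap sits in the rotor at (345,367). Now I'll compute the closing arc.

```bash
cat > arc.py <<'E'
from h import *
import sys
A=np.array([.589,.194]);d=np.array([.9965,.083]);H=.132
def tcp(th,r,a,lift=0,off=.016):
    """front-lower tip corner on outer face at radius r, lid angle th, tool tilt a (deg)"""
    th,a=np.radians([th,a])
    xc=H-r*np.cos(th)+.006*np.sin(th); zc=.127+r*np.sin(th)+.006*np.cos(th)+lift
    zt=np.array([np.sin(a),-np.cos(a)]);xt=np.array([-np.cos(a),-np.sin(a)])
    q=np.array([xc,zc])-off*xt-.191*zt
    return np.r_[A+d*q[0],q[1]],(zt[0]*d[0],zt[0]*d[1],zt[1])
if __name__=="__main__":
    for th in map(float,sys.argv[2:]):
        p,z=tcp(th,float(sys.argv[1]),20*th/66); print(th,p.round(3)); plan(p,z,(-.083,.9965,0))
E
python3 arc.py .235 66 62 58 54 50 45 40 35
```

```text
66.0 [0.581 0.193 0.529]
slide [0.037, -0.0086, -0.025] ang [-0.002, -0.016, 0.001]
62.0 [0.57  0.192 0.523]
slide [0.0493, -0.0086, -0.0231] ang [-0.002, 0.006, 0.001]
58.0 [0.559 0.192 0.516]
slide [0.0614, -0.0086, -0.02] ang [-0.002, 0.027, 0.001]
54.0 [0.549 0.191 0.508]
slide [0.0734, -0.0086, -0.0157] ang [-0.002, 0.048, 0.001]
50.0 [0.54  0.19  0.499]
slide [0.085, -0.0086, -0.0102] ang [-0.002, 0.069, 0.001]
45.0 [0.53  0.189 0.487]
slide [0.099, -0.0085, -0.0018] ang [-0.002, 0.096, 0.001]
40.0 [0.521 0.188 0.473]
slide [0.1123, -0.0085, 0.0085] ang [-0.002, 0.122, 0.001]
35.0 [0.513 0.188 0.457]
slide [0.1248, -0.0085, 0.0204] ang [-0.002, 0.148, 0.001]
```

Call:
{"fn": "jog_arm", "kwargs": {"motion": [{"slide": [0.02, -0.006, -0.014], "angular": [0, -0.01, 0]}, {"slide": [0.037, -0.0085, -0.025], "angular": [0, -0.015, 0]}, {"slide": [0.049, -0.0085, -0.023], "angular": [0, 0.006, 0]}, {"slide": [0.0615, -0.0085, -0.02], "angular": [0, 0.027, 0]}, {"slide": [0.0735, -0.0085, -0.0155], "angular": [0, 0.048, 0]}, {"slide": [0.085, -0.0085, -0.01], "angular": [0, 0.069, 0]}, {"slide": [0.099, -0.0085, -0.002], "angular": [0, 0.096, 0]}, {"slide": [0.112, -0.0085, 0.0085], "angular": [0, 0.122, 0]}]}}

```text
time: 15.7
tcp_pos: [0.523, 0.1884, 0.4799]
tcp_rot: [0.112, -0.041, 0.993, 0.005]
wrist_force: [0.8, -0.5, 0.6]
width: 0.005
grasp_force: 0.4
```

```bash
python3 arc.py .24 40 35 31 27 23 19 16 13 10; python3 -c "
from h import *
s=bot.read_state();print(s['tcp_pos'],s['wrist_force'])
im,d,w,K,T=save('side','s8')
b=w[130:200,180:275].reshape(-1,3);i=(b[:,2]>.15)&(b[:,2]<.30)&(b[:,0]>.5)&(b[:,0]<.70)&(b[:,1]>.1)&(b[:,1]<.3);b=b[i]
n=np.linalg.svd(b-b.mean(0),full_matrices=False)[2][2];print(n,b.mean(0),len(b))
cv2.imwrite('pics/s8.png',cv2.resize(im[80:260,120:320],None,fx=3,fy=3,interpolation=cv2.INTER_CUBIC))"
```

```text
40.0 [0.517 0.188 0.476]
slide [0.0069, 0.0001, 0.0024] ang [0.001, 0.014, -0.0]
35.0 [0.509 0.187 0.46 ]
slide [0.0183, 0.0, 0.0159] ang [0.001, 0.041, -0.0]
31.0 [0.503 0.187 0.447]
slide [0.0266, 0.0, 0.0278] ang [0.001, 0.062, -0.0]
27.0 [0.499 0.186 0.433]
slide [0.0341, 0.0, 0.0406] ang [0.001, 0.083, -0.0]
23.0 [0.495 0.186 0.418]
slide [0.0408, -0.0, 0.0543] ang [0.001, 0.104, -0.0]
19.0 [0.493 0.186 0.402]
slide [0.0465, -0.0, 0.0688] ang [0.001, 0.125, -0.0]
16.0 [0.492 0.186 0.391]
slide [0.0502, -0.0, 0.0801] ang [0.001, 0.141, -0.0]
13.0 [0.492 0.186 0.378]
slide [0.0533, -0.0, 0.0918] ang [0.001, 0.157, -0.0]
10.0 [0.492 0.186 0.366]
slide [0.0558, -0.0001, 0.1039] ang [0.001, 0.173, -0.0]
[0.5229554  0.18844346 0.4798805 ] [ 0.78259926 -0.48012881  0.59709149]
[0.66520063 0.05611188 0.74455327] [0.59704181 0.19995969 0.23076224] 965
```

View pics/s8.png

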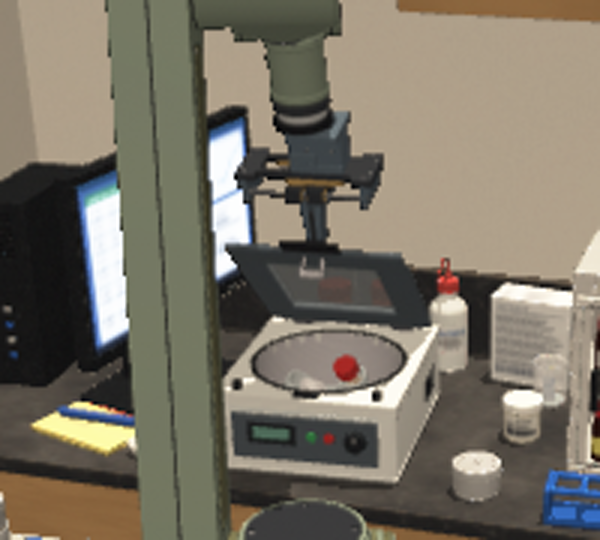

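The lid follows the fingers and is at about 42°. I'll continue down to about 10°. That was my tenth picture, so only numbers from here.

Call:
{"fn": "jog_arm", "kwargs": {"motion": [{"slide": [0.007, 0, 0.0025], "angular": [0, 0.014, 0]}, {"slide": [0.018, 0, 0.016], "angular": [0, 0.041, 0]}, {"slide": [0.0265, 0, 0.028], "angular": [0, 0.062, 0]}, {"slide": [0.034, 0, 0.0405], "angular": [0, 0.083, 0]}, {"slide": [0.041, 0, 0.054], "angular": [0, 0.104, 0]}, {"slide": [0.0465, 0, 0.069], "angular": [0, 0.125, 0]}, {"slide": [0.05, 0, 0.08], "angular": [0, 0.141, 0]}, {"slide": [0.0545, 0, 0.097], "angular": [0, 0.165, 0]}]}}

```text
time: 16.75
tcp_pos: [0.4926, 0.186, 0.3735]
tcp_rot: [0.031, -0.042, 0.999, 0.002]
wrist_force: [0.6, 0.2, 1.7]
width: 0.003
grasp_force: 0.7
```

```bash
python3 -c "
from h import *
from arc import tcp
s=bot.read_state();print(s['tcp_pos'],s['wrist_force'])
im,d,w,K,T=save('side','s9')
b=w[150:230,180:275].reshape(-1,3);i=(b[:,2]>.125)&(b[:,2]<.23)&(b[:,0]>.44)&(b[:,0]<.70)&(b[:,1]>.09)&(b[:,1]<.3);b=b[i]
n=np.linalg.svd(b-b.mean(0),full_matrices=False)[2][2];print(n,b.mean(0),len(b))
for th,r in((10,.24),(9,.25),(9,.275),(6,.286),(5,.286),(4,.286)):
    p,z=tcp(th,r,0);print(th,r,p.round(4));plan(p,z,(-.083,.9965,0))
"
```

```text
[0.49261616 0.18603689 0.37349502] [0.64769938 0.1520153  1.69489164]
[-0.2173709  -0.03605002 -0.97542313] [0.54296077 0.19083289 0.16859586] 760
10 0.24 [0.502  0.1868 0.3656]
slide [-0.0096, 0.0001, 0.0057] ang [-0.0, 0.057, -0.0]
9 0.25 [0.4914 0.1859 0.363 ]
slide [0.0012, 0.0001, 0.0077] ang [-0.0, 0.057, -0.0]
9 0.275 [0.4668 0.1838 0.3669]
slide [0.0256, 0.0001, 0.0024] ang [-0.0, 0.057, -0.0]
6 0.286 [0.4537 0.1827 0.3539]
slide [0.0395, 0.0001, 0.0147] ang [-0.0, 0.057, -0.0]
5 0.286 [0.4531 0.1827 0.3489]
slide [0.0403, 0.0001, 0.0196] ang [-0.0, 0.057, -0.0]
4 0.286 [0.4526 0.1826 0.3439]
slide [0.0411, 0.0001, 0.0245] ang [-0.0, 0.057, -0.0]
```

Call:
{"fn": "jog_arm", "kwargs": {"motion": [{"slide": [0.01, 0, 0.003], "angular": [0, 0.015, 0]}, {"slide": [0.02, 0, 0.004], "angular": [0, 0.03, 0]}, {"slide": [0.03, 0, 0.004], "angular": [0, 0.045, 0]}, {"slide": [0.041, 0, 0.004], "angular": [0, 0.057, 0]}, {"slide": [0.041, 0, 0.008], "angular": [0, 0.057, 0]}, {"slide": [0.041, 0, 0.012], "angular": [0, 0.057, 0]}, {"slide": [0.041, 0, 0.016], "angular": [0, 0.057, 0]}, {"slide": [0.041, 0, 0.018], "angular": [0, 0.057, 0]}]}}

```text
time: 17.8
tcp_pos: [0.4529, 0.1827, 0.353]
tcp_rot: [0.002, -0.042, 0.999, 0.0]
wrist_force: [-0.7, -0.0, 1.6]
width: 0.008
grasp_force: 0.7
```

```bash
python3 -c "
from h import *
s=bot.read_state();print(s['tcp_pos'],s['tcp_rot'].round(3),s['wrist_force'])
plan((.4515,.1825,.346),(0,0,-1),(-.083,.9965,0))
"
```

```text
[0.45290686 0.18271656 0.35301018] [ 0.002 -0.042  0.999  0.   ] [-0.65381307 -0.02093849  1.562961  ]
slide [0.0015, -0.0001, 0.007] ang [0.001, 0.005, -0.0]
```

Tracking is good, with 1.6 N on the wrist. I'll press in small steps.

Call:
{"fn": "jog_arm", "kwargs": {"motion": [{"slide": [0.001, 0, 0.002], "angular": [0, 0.005, 0]}, {"slide": [0.0015, 0, 0.004], "angular": [0, 0.005, 0]}, {"slide": [0.0015, 0, 0.006], "angular": [0, 0.005, 0]}, {"slide": [0.0015, 0, 0.008], "angular": [0, 0.005, 0]}, {"slide": [0.0015, 0, 0.01], "angular": [0, 0.005, 0]}, {"slide": [0.0015, 0, 0.012], "angular": [0, 0.005, 0]}, {"slide": [0.0015, 0, 0.014], "angular": [0, 0.005, 0]}, {"slide": [0.0015, 0, 0.016], "angular": [0, 0.005, 0]}]}}

```text
time: 18.8
tcp_pos: [0.4511, 0.1826, 0.3373]
tcp_rot: [-0.0, -0.042, 0.999, 0.0]
wrist_force: [-1.7, 0.4, 1.6]
width: 0.002
grasp_force: 0.7
```

Call:
{"fn": "jog_arm", "kwargs": {"motion": [{"slide": [0, 0, 0.001], "angular": [0, 0, 0]}, {"slide": [0, 0, 0.002], "angular": [0, 0, 0]}, {"slide": [0, 0, 0.003], "angular": [0, 0, 0]}, {"slide": [0, 0, 0.004], "angular": [0, 0, 0]}, {"slide": [0, 0, 0.005], "angular": [0, 0, 0]}, {"slide": [0, 0, 0.006], "angular": [0, 0, 0]}, {"slide": [0, 0, 0.007], "angular": [0, 0, 0]}, {"slide": [0, 0, 0.007], "angular": [0, 0, 0]}]}}

```text
time: 19.8
tcp_pos: [0.4512, 0.1825, 0.3316]
tcp_rot: [0.0, -0.042, 0.999, 0.001]
wrist_force: [-3.1, -1.4, 9.3]
width: 0.005
grasp_force: 4.6
```

Call:
{"fn": "jog_arm", "kwargs": {"motion": [{"slide": [0, 0, 0.001], "angular": [0, 0, 0]}, {"slide": [0, 0, 0.0015], "angular": [0, 0, 0]}, {"slide": [0, 0, 0.002], "angular": [0, 0, 0]}, {"slide": [0, 0, 0.003], "angular": [0, 0, 0]}, {"slide": [0, 0, 0.0035], "angular": [0, 0, 0]}, {"slide": [0, 0, 0.004], "angular": [0, 0, 0]}, {"slide": [0, 0, 0.005], "angular": [0, 0, 0]}, {"slide": [0, 0, 0.005], "angular": [0, 0, 0]}]}}

```text
time: 20.8
tcp_pos: [0.451, 0.1825, 0.3275]
tcp_rot: [0.001, -0.042, 0.999, 0.001]
wrist_force: [-6.2, -2.3, 16.0]
width: 0.0
grasp_force: 7.9
```

```bash
python3 -c "
from h import *
s=bot.read_state();print(s['tcp_pos'],s['wrist_force'])"
```

```text
[0.45104136 0.18250691 0.32753741] [-6.21774338 -2.2999892  16.01208148]
```

Call:
{"fn": "jog_arm", "kwargs": {"motion": [{"slide": [0, 0, 0.0005], "angular": [0, 0, 0]}, {"slide": [0, 0, 0.001], "angular": [0, 0, 0]}, {"slide": [0, 0, 0.0015], "angular": [0, 0, 0]}, {"slide": [0, 0, 0.002], "angular": [0, 0, 0]}, {"slide": [0, 0, 0.0025], "angular": [0, 0, 0]}, {"slide": [0, 0, 0.003], "angular": [0, 0, 0]}, {"slide": [0, 0, 0.003], "angular": [0, 0, 0]}, {"slide": [0, 0, 0.003], "angular": [0, 0, 0]}]}}

```text
time: 21.8
tcp_pos: [0.451, 0.1825, 0.3248]
tcp_rot: [0.001, -0.042, 0.999, 0.001]
wrist_force: [-6.2, -1.4, 17.4]
width: 0.001
grasp_force: 8.9
```

Call:
{"fn": "jog_arm", "kwargs": {"motion": [{"slide": [0, 0, 0.0005], "angular": [0, 0, 0]}, {"slide": [0, 0, 0.001], "angular": [0, 0, 0]}, {"slide": [0, 0, 0.0015], "angular": [0, 0, 0]}, {"slide": [0, 0, 0.002], "angular": [0, 0, 0]}, {"slide": [0, 0, 0.0025], "angular": [0, 0, 0]}, {"slide": [0, 0, 0.003], "angular": [0, 0, 0]}, {"slide": [0, 0, 0.003], "angular": [0, 0, 0]}, {"slide": [0, 0, 0.003], "angular": [0, 0, 0]}]}}

```text
time: 22.8
tcp_pos: [0.4509, 0.1825, 0.3228]
tcp_rot: [0.001, -0.042, 0.999, 0.001]
wrist_force: [-9.1, -3.0, 23.8]
width: 0.005
grasp_force: 12.3
```

Call:
{"fn": "jog_arm", "kwargs": {"motion": [{"slide": [0, 0, 0.0003], "angular": [0, 0, 0]}, {"slide": [0, 0, 0.0006], "angular": [0, 0, 0]}, {"slide": [0, 0, 0.0009], "angular": [0, 0, 0]}, {"slide": [0, 0, 0.0012], "angular": [0, 0, 0]}, {"slide": [0, 0, 0.0015], "angular": [0, 0, 0]}, {"slide": [0, 0, 0.0015], "angular": [0, 0, 0]}, {"slide": [0, 0, 0.0015], "angular": [0, 0, 0]}, {"slide": [0, 0, 0.0015], "angular": [0, 0, 0]}]}}

```text
time: 23.8
tcp_pos: [0.4508, 0.1825, 0.3217]
tcp_rot: [0.001, -0.042, 0.999, 0.001]
wrist_force: [-9.3, -3.0, 26.9]
width: 0.003
grasp_force: 13.7
```

Call:
{"fn": "jog_arm", "kwargs": {"motion": [{"slide": [0.0005, 0, 0.0], "angular": [0, 0, 0]}, {"slide": [0.001, 0, 0.0], "angular": [0, 0, 0]}, {"slide": [0.001, 0, 0.0004], "angular": [0, 0, 0]}, {"slide": [0.001, 0, 0.0008], "angular": [0, 0, 0]}, {"slide": [0.001, 0, 0.0012], "angular": [0, 0, 0]}, {"slide": [0.001, 0, 0.0015], "angular": [0, 0, 0]}, {"slide": [0.001, 0, 0.0015], "angular": [0, 0, 0]}, {"slide": [0.001, 0, 0.0015], "angular": [0, 0, 0]}]}}

```text
time: 24.8
tcp_pos: [0.4503, 0.1824, 0.3207]
tcp_rot: [0.002, -0.042, 0.999, 0.001]
wrist_force: [-9.4, -3.1, 29.1]
width: 0.007
grasp_force: 14.5
```

I'm at 129.7 mm with 30 N. I'll ease up 5 mm to test whether the catch holds.

Call:
{"fn": "jog_arm", "kwargs": {"motion": [{"slide": [0, 0, -0.001], "angular": [0, 0, 0]}, {"slide": [0, 0, -0.002], "angular": [0, 0, 0]}, {"slide": [0, 0, -0.003], "angular": [0, 0, 0]}, {"slide": [0, 0, -0.004], "angular": [0, 0, 0]}, {"slide": [0, 0, -0.005], "angular": [0, 0, 0]}, {"slide": [0, 0, -0.005], "angular": [0, 0, 0]}, {"slide": [0, 0, -0.005], "angular": [0, 0, 0]}, {"slide": [0, 0, -0.005], "angular": [0, 0, 0]}]}}

```text
time: 25.8
tcp_pos: [0.4505, 0.1825, 0.324]
tcp_rot: [0.002, -0.042, 0.999, 0.001]
wrist_force: [-4.3, -1.1, 17.8]
width: 0.002
grasp_force: 8.5
```

Call:
{"fn": "jog_arm", "kwargs": {"motion": [{"slide": [0, 0, -0.001], "angular": [0, 0, 0]}, {"slide": [0, 0, -0.002], "angular": [0, 0, 0]}, {"slide": [0, 0, -0.003], "angular": [0, 0, 0]}, {"slide": [0, 0, -0.004], "angular": [0, 0, 0]}, {"slide": [0, 0, -0.004], "angular": [0, 0, 0]}, {"slide": [0, 0, -0.004], "angular": [0, 0, 0]}, {"slide": [0, 0, -0.004], "angular": [0, 0, 0]}, {"slide": [0, 0, -0.004], "angular": [0, 0, 0]}]}}

```text
time: 26.8
tcp_pos: [0.4504, 0.1826, 0.3254]
tcp_rot: [0.0, -0.042, 0.999, 0.0]
wrist_force: [-0.9, -0.1, -0.5]
width: 0.005
grasp_force: 0.0
```

```bash
python3 -c "
from h import *
s=bot.read_state();print(s['tcp_pos'],s['wrist_force'],s['wrist_torque'])
for n in('side','scene'):
  im,d,w,K,T=save(n,n+'10')
  m=(w[...,2]>.11)&(w[...,2]<.165)&(w[...,0]>.44)&(w[...,0]<.73)&(w[...,1]>.05)&(w[...,1]<.33)
  b=w[m];
  rel=(b[:,:2]-[.589,.194])@np.array([[.9965,-.083],[.083,.9965]])
  for lo in np.arange(-.15,.16,.02):
    k=(rel[:,0]>lo)&(rel[:,0]<lo+.02)&(abs(rel[:,1])<.12)
    if k.sum()>5: print(n,lo.round(2),k.sum(),np.percentile(b[k,2],[10,50,90]).round(4))
"
```

```text
[0.45043783 0.18256428 0.32544576] [-0.9073982  -0.1191932  -0.51319367] [0.01654347 0.00748436 0.03545749]
side -0.15 132 [0.1118 0.1265 0.1359]
side -0.13 267 [0.115  0.1281 0.1345]
side -0.11 116 [0.1301 0.133  0.1355]
side -0.09 88 [0.13   0.1328 0.1355]
side -0.07 83 [0.127  0.1304 0.1347]
side -0.05 107 [0.1256 0.1302 0.1339]
side -0.03 94 [0.1261 0.1296 0.134 ]
side -0.01 85 [0.1258 0.1297 0.1333]
side 0.01 80 [0.1259 0.1299 0.1336]
side 0.03 57 [0.124  0.1285 0.1345]
side 0.05 44 [0.1248 0.1302 0.1337]
side 0.07 77 [0.1253 0.1319 0.135 ]
side 0.09 36 [0.1305 0.1323 0.1348]
side 0.11 35 [0.1292 0.1324 0.1347]
scene -0.15 60 [0.1122 0.118  0.1314]
scene -0.13 252 [0.1166 0.1305 0.1348]
scene -0.11 105 [0.1319 0.1339 0.1354]
scene -0.09 93 [0.1323 0.134  0.1359]
scene -0.07 91 [0.1284 0.1321 0.1354]
scene -0.05 84 [0.1277 0.1316 0.1351]
scene -0.03 62 [0.1274 0.1315 0.1352]
scene -0.01 43 [0.1286 0.1316 0.1354]
scene 0.01 50 [0.1281 0.1304 0.1346]
scene 0.03 23 [0.1275 0.1322 0.1354]
scene 0.05 16 [0.1308 0.1334 0.1351]
scene 0.07 19 [0.1294 0.1328 0.1348]
scene 0.09 22 [0.1317 0.1343 0.1372]
scene 0.11 42 [0.1316 0.1334 0.1353]
```

The force has dropped to zero and the lid plane is level at about 133 mm, so it is latched. I'll retreat and verify.

Call:
{"fn": "jog_arm", "kwargs": {"motion": [{"slide": [0, 0, -0.01], "angular": [0, 0, 0]}, {"slide": [0, 0, -0.03], "angular": [0, 0, 0]}, {"slide": [0, 0, -0.06], "angular": [0, 0, 0]}, {"slide": [0, 0, -0.09], "angular": [0, 0, 0]}, {"slide": [0, 0, -0.12], "angular": [0, 0, 0]}, {"slide": [0, 0, -0.12], "angular": [0, 0, 0]}, {"slide": [0, 0, -0.12], "angular": [0, 0, 0]}, {"slide": [0, 0, -0.12], "angular": [0, 0, 0]}]}}

```text
time: 27.9
tcp_pos: [0.4501, 0.1823, 0.4443]
tcp_rot: [-0.001, -0.042, 0.999, 0.0]
wrist_force: [0.2, -0.1, -0.5]
width: 0.007
grasp_force: 0.0
```

```bash
python3 -c "
from h import *
s=bot.read_state();print(s['tcp_pos'],s['wrist_force'])
ok=True
for n in('side','scene'):
  im,d,w,K,T=save(n,n+'11')
  m=(w[...,2]>.11)&(w[...,2]<.2)
  rel=(w[...,:2]-[.589,.194])@np.array([[.9965,-.083],[.083,.9965]])
  for lo in (-.145,-.11,-.09,.09):
    k=m&(rel[...,0]>lo)&(rel[...,0]<lo+.02)&(abs(rel[...,1])<(.03 if lo<-.12 else .11))
    z=np.median(w[k][:,2]); print(n,lo,k.sum(),z.round(4)); ok&=z<.138
if ok: print(bot.job_done())
"
```

```text
[0.45010587 0.18233097 0.44432306] [ 0.23377631 -0.07252109 -0.46121279]
side -0.145 55 0.1288
side -0.11 105 0.1329
side -0.09 106 0.1325
side 0.09 84 0.1325
scene -0.145 21 0.1322
scene -0.11 115 0.1342
scene -0.09 88 0.1339
scene 0.09 73 0.1338
the job is handed in; nothing more can be done
None
```

The red-capped tube is fully home in the sleeve opposite the white-capped one, and the lid stayed latched by itself after the arm backed off; the job was handed in at about 28 s with a highest reading of about 31 N while pressing (limit 40 N).

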